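# Book out a cutter tube

## Robot

A 6-joint arm with a two-finger parallel gripper is mounted at the origin on the work surface. World frame = base frame: x ahead of the robot, y to its left, z up, the work surface at z = 0. Lengths are in m, angles in rad, forces in N, time in s.
With the tool pointing down it reaches from about 0.25 to 0.725 m from the base axis. Payload 9.7 kg.
Tool frame: the origin (TCP) lies midway between the tips of the shut fingers; the grasp point (between the pads) lies 19 mm behind it; z points along the fingers, y is the line along which they close (so a half turn about z gives the same grasp; the last joint's range is limited). The gripper opens to 85 mm and grips with 20 to 120 N. Pads are 22 mm wide; open, the fingers measure 114 mm over their backs; the gripper's body (76 mm by 85 mm) begins 54 mm behind the grasp point. The pads swing forward as they close: fully open they stand 13 mm farther back than shut.
Start: joints at [1.289, 0.087, 0.176, 1.66, 0, 1.571], TCP at [0.153, 0.528, 0.231] pointing down, gripper open.
Joint ranges: [-3.13, 3.13], [-0.85, 1.81], [-1.15, 1.24], [-2.2, 2.28], [-1.44, 1.52], [-3.14, 3.14]. Speed limits (rad/s): [2.22, 2.22, 2.57, 3.14, 3.14, 3.14].

## Interface

Orientations are given as a rotation vector (axis times angle).
In Python, from bench import * gives the robot as it stands.
- The arm moves only by the tool servo_tool, never from a script. Its argument "moves" is a list of rows, each an object of numbers: "x", "y", "z": the shift along the tool's x, y, z in mm; "ax", "ay", "az": the turn, a rotation vector about the tool's x, y, z in rad. A call has 1 to 12 rows; each row shifts and turns the commanded pose from where the row before left it, along the tool's axes as they then stand; what a row does not reach is not made up. A row lasts 1/10 s, in which the tool goes at most 50 mm and 8.59 degrees, less where a joint would pass 70% of its speed; a pose out of reach is approached as far as the arm can. A call is refused whole if a number of a shift passes 50 or a number of a turn 0.15, either way. A call with a gripper value outside its range is refused whole. "gripper" is the gripper command: -1 is fully open, 1 is shut, values between are in proportion, set as the call begins (left out, the last holds). The fingers move at their own pace and stop on an object; the grip force is fixed at half the most. Time passes only in rows, so rows that do not move let the fingers close. It gives the time, the measured TCP pose, the force, the opening and the grip force at its end, in the units of the state.
- read_state(): the state, without advancing time (a new reading comes with each control period).
- capture(name): name is "side" or "top"; returns a dict with "image" (384x512x3 uint8, red, green, blue), "camera_matrix" (3x3 intrinsics, pixels), "R" (3x3) and "t" (3): a world point X has camera coordinates R X + t. Camera axes: x right, y down, z forward; pixel columns grow to the right and rows downward; lengths in m; the calibration is good to about 2 mm. A picture is of the moment at which its call begins. There is no depth.
- job_done(): hands the job in; it is judged then, once.
The state is a dict: "time": time; "joints": joint angles; "qvel": joint speeds; "tau": joint torques, N m; "tcp_pos": TCP position; "tcp_rot": TCP orientation; "force": force on the tool from outside, world axes, zero at the start; "moment": the same for the moment, N m; "opening": opening from 0.0 (shut) to 1.0 (fully open); "gripper_force": force on a finger pad.
Only numpy, scipy, OpenCV 4.12 (cv2) and the standard library are available. Lean on these libraries where they do the work, as an engineer would, in place of code of your own. Each camera call takes 0.05 s, during which the arm holds its last target. There are 200 camera calls.

## Task

Book out the wide cutter tube for this job: push up the dispenser's spring flap, hold it open with the hand while you take the wide tube from behind it, and let the flap fall shut again once the tube is out. Stand the tube upright on the middle of the scanner's round rest with its label turned squarely to the scanner window, and let go of it for a good second so that the code is read. Then stand the tube upright in the empty bay of the job tray without dropping it, and leave the slim tube and the other things on the bench where they are.

Things in the scene. Friction and masses are not known exactly. Their poses are not given: they have to be found in the camera images.
- dispenser: Grey sheet-metal tube dispenser, fixed, 278 mm wide (y), 195 mm tall. Origin: on the bench, midway between its two lanes; -x is its front, where the hand comes from. Low front wall at x -49 to -46 mm, top at z 28. Side walls at y +-135 to 139, z up to 66, with round cheeks of 50 mm radius about the flap's pivots.
- trough (a point): Point on the trough floor (z 20 mm above the bench), midway between the lanes; axes as the dispenser's. Floor from x -46 to the rear wall at x +40 mm. The tubes stand at about x 0, y +47 and -47 mm, either tube in either lane, between guides 8 mm high; a 6 mm kerb at x -30. Lift a tube only some 10 mm, then draw it out level for 40 mm: higher, its cap catches under the flap's edge.
- hood (a point): Middle of the lower front corner of the hood above the tubes: x +20, z 132 mm in the dispenser's frame. The hood's front face rises from there to z 177 mm. A vertical tool does not fit over the tubes: tilt it 25 to 45 degrees, fingers pointing to the dispenser's +x and down.
- flap (a joint): Angle of the clear swing flap: 0 shut, grows as its front edge is pushed up and back over the tubes (stop at 1.4 rad). A spring shuts it, with about 1 N at the edge; it never stays open. A curved clear sheet, 260 mm wide, 62 mm radius about pivots on the side walls. Push the edge up with the back of the fingers from below and in front, then reach in with the flap lying on the fingers.
- flap_edge (a point): Middle of the flap's front edge, centre of a rolled steel bar 10 mm thick lying along y, 62 mm from the pivot line. Shut, it is at x -40, z 75 mm in the dispenser's frame, with a 42 mm high finger gap between it and the top of the front wall. To take a tube the edge must rise to about x -3, z 117 (about 0.95 rad), just above the tubes.
- flap_pivot (a point): Middle of the flap's pivot line (along the dispenser's y): x +20, z 60 mm in the dispenser's frame, axes as the dispenser's. From it the shut edge lies 14 degrees above the -x direction, and opening turns it up and over towards +x.
- wide_tube: The wide cutter tube, to be booked out: upright round plastic tube, 36 mm diameter, 72 mm tall, white with a black cap, about 90 g, loose. Origin: centre of its underside; z up its axis; +x points out through the middle of its label. A 3 mm high white rib on the cap runs from the centre towards the label. In the dispenser its label faces roughly the front.
- wide_tube_label (a point): Middle of the wide tube's label (a 40 mm tall paper label with a square code), on the tube's surface, 18 mm from its axis and 29 mm above its underside.
- slim_tube: The slim cutter tube, not wanted, stays in its lane: same shape and height, 24 mm diameter, 50 g, loose. Origin: centre of its underside.
- scanner: Fixed code reader: aluminium base plate 170 x 90 x 8 mm (x from -80 to +90) carrying at its +x end a grey reader block 52 mm wide, x +41 to +85, z 30 to 76 mm, whose window looks to -x, and at the other end a round rubber rest. Origin: on the bench below the plate. +x points from the rest to the block: the tube's label must point along the scanner's +x axis.
- scanner_rest (a point): Centre of the top of the round rest (60 mm diameter, z 10 mm), 80 mm in front of the window; axes as the scanner's.
- scanner_window (a point): Centre of the scanner's window, z 53 mm.
- job_tray: Black open job tray, fixed, 170 (x) x 100 (y) x 25 mm, walls and floor 4 mm, with one wall across its middle making two bays, each about 79 x 92 mm inside. Origin: centre of its underside. Two aluminium knobs lie in the +x bay; the -x bay is empty.
- tray_bay (a point): Centre of the floor (top face, z 4 mm) of the tray's empty bay.
- tape_roll: Bystander, a loose tape roll: leave it where it is.
- screwdriver: Bystander, a loose screwdriver: leave it where it is.
- marker: Bystander, a loose marker pen: leave it where it is.
- screw_box: Bystander, a loose small cardboard box: leave it where it is.
- knob0: Bystander, a loose knob: leave it where it is.
- knob1: Bystander, a loose knob: leave it where it is.
Things that resemble listed ones, but are neither listed nor needed, are in the scene too. What is shaped like the job_tray but blue or white is not meant.

How it is judged:
On the way, in this order (a step that is already met when the one before it is completed fails the run):
1. the flap is pushed up and held open (more than 0.5 rad) with the wide tube still in its lane (value of joint flap above 0.5 rad and distance of wide_tube from where it was at the start of the episode below 0.03 m), for 0.2 s.
2. the wide tube is out of the dispenser and the flap is shut again (distance between wide_tube and dispenser above 0.12 m and value of joint flap below 0.08 rad), for 0.1 s.
3. the wide tube stands by itself on the scanner's rest (axis within 15 mm of the rest's centre), its label within 0.35 rad of facing the window, untouched for 0.8 s (horizontal distance between wide_tube and scanner_rest below 0.015 m and z of wide_tube in the frame of scanner_rest between -0.004 and 0.004 m and angle between wide_tube's own z axis and vertical below 0.1 rad and angle between the x axis of wide_tube and the x axis of scanner, either way round below 0.35 rad and horizontal distance between wide_tube_label and scanner_window below 0.078 m and contact force between wide_tube and the arm below 0.05 N and contact force between wide_tube and the fingers below 0.05 N and linear speed of wide_tube below 0.02 m/s), for 0.8 s.
At the end, for the whole second after the job is handed in: The wide tube stands upright (within 0.1 rad), released and at rest on the floor of the tray's empty bay (axis within 34 mm of the bay's centre); the flap is shut (below 0.08 rad); the slim tube stands within 20 mm of its starting place (horizontal distance between wide_tube and tray_bay below 0.034 m and z of wide_tube in the frame of tray_bay between -0.004 and 0.005 m and angle between each of wide_tube, slim_tube's own z axis and vertical below 0.1 rad and linear speed of wide_tube below 0.02 m/s and contact force between wide_tube and the fingers below 0.05 N and value of joint flap below 0.08 rad and distance of slim_tube from where it was at the start of the episode below 0.02 m); the robot touches nothing.
It fails at once if the slim tube is moved more than 20 mm or tipped (distance of slim_tube from where it was at the start of the episode above 0.02 m or angle between slim_tube's own z axis and vertical above 0.3 rad).
It fails at once if the wide tube is dropped or thrown (faster than 0.5 m/s out of the fingers) (contact force between wide_tube and the fingers below 0.01 N and linear speed of wide_tube above 0.5 m/s).
It fails at once if a bystander is moved more than 30 mm (distance of any of tape_roll, screwdriver, marker, screw_box, knob0, knob1 from where it was at the start of the episode above 0.03 m).
It also fails if it takes over 61 s, if anything falls off the work surface, if the arm or the gripper's body presses on something with over 40 N, if the wrist force passes 120 N, or if a joint passes its speed limit or range.

## Working session

There is one attempt and no reset: what is moved stays moved. The work goes in short steps, Python scripts to look and compute and a tool call to move; the robot and the scene stay as the last step left them, time stands still between calls to the robot, and variables do not carry over. Pictures are saved under pics/ and viewed, at most 12 in all, crops included, and the job is handed in when it is done.

Besides the shell and the picture viewer there is one more tool, called in YAML: its name, and indented under it one key for each argument. servo_tool: Moves the arm, as the interface text tells. Its arguments: {"type":"object","properties":{"moves":{"type":"array","items":{"type":"object","properties":{"x":{"type":"number"},"y":{"type":"number"},"z":{"type":"number"},"ax":{"type":"number"},"ay":{"type":"number"},"az":{"type":"number"}}}},"gripper":{"type":"number"}},"required":["moves"]}

```bash
mkdir -p pics; ls; cat > h.py <<'E'
from bench import *
import numpy as np, cv2, pickle
from scipy.spatial.transform import Rotation as Ro
def snap(n,f):
    c=capture(n); pickle.dump(c,open(f'pics/{f}.pkl','wb')); return c
def ray(c,u,v):
    K=np.array(c['camera_matrix']);R=np.array(c['R']);t=np.array(c['t'])
    return -R.T@t, R.T@np.linalg.inv(K)@np.array([u,v,1.])
def atz(c,u,v,z):
    o,d=ray(c,u,v); return o+d*(z-o[2])/d[2]
def proj(c,X):
    p=np.array(c['camera_matrix'])@(np.array(c['R'])@np.array(X)+np.array(c['t'])); return p[:2]/p[2]
def save(f,im,s=1): cv2.imwrite(f'pics/{f}.png',cv2.cvtColor(cv2.resize(im,None,fx=s,fy=s,interpolation=cv2.INTER_CUBIC),cv2.COLOR_RGB2BGR))
E
python3 - <<'E'
from h import *
for n in('side','top'):
    c=snap(n,n+'0'); save(n+'0',c['image'],1.5); print(n,ray(c,256,192))
s=read_state();print(s['tcp_pos'],s['tcp_rot'],s['time'])
E
```

```text
pics
side (array([ 0.24996982, -0.86748505,  0.77738319]), array([ 0.21817242,  0.75968176, -0.61290975]))
top (array([ 0.26327392, -0.03475188,  1.41074461]), array([ 0.15042917,  0.02571622, -0.98845446]))
[0.15288223 0.52811427 0.23066294] [-4.41130820e-01 -3.11028871e+00  1.83781372e-03] 0.1
```

View pics/top0.png

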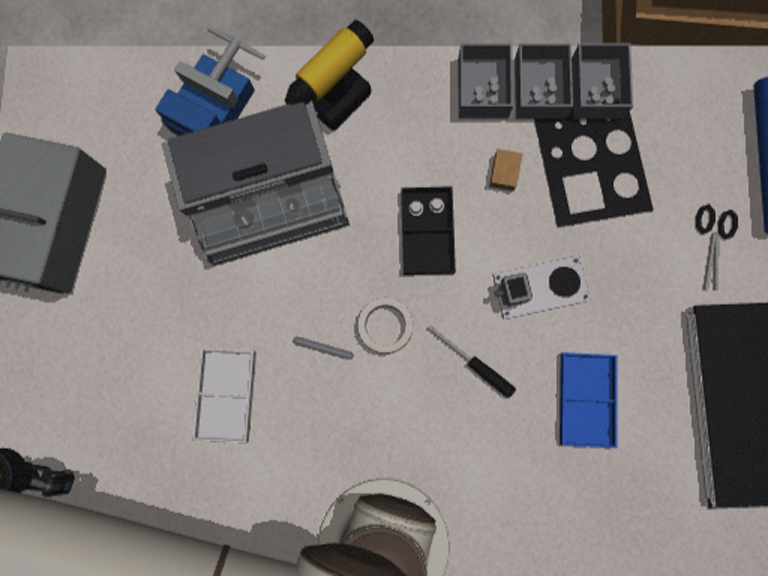

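View pics/side0.png

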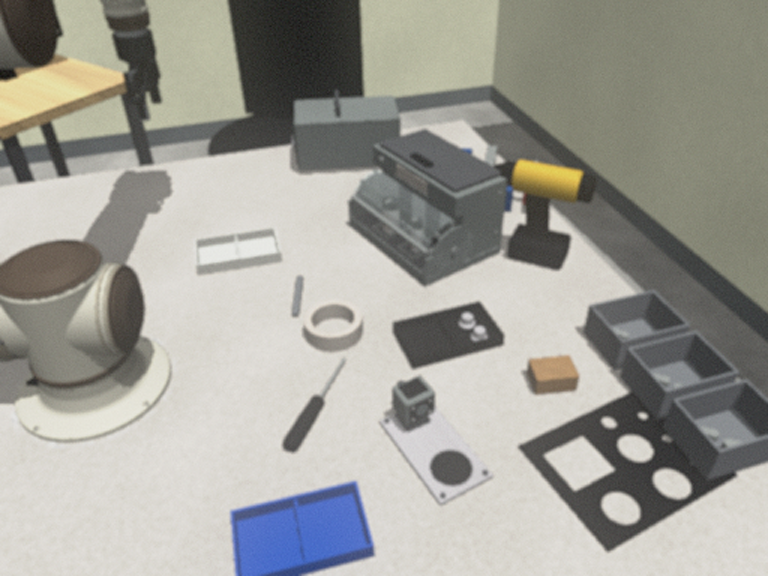

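The top view shows the dispenser at (255,190) and the black tray at (427,230) with its knobs at the top, so its empty bay is the lower one. The scanner rest is at (565,281) and the reader block at (515,290). The white tray (225,395), blue tray (588,400) and the bins are decoys. The tubes appear at about (245,218) and (293,204).

```bash
python3 - <<'E'
from h import *
t=pickle.load(open('pics/top0.pkl','rb'));s=pickle.load(open('pics/side0.pkl','rb'))
a=t['image'][60:185,100:240]; b=s['image'][80:205,225:345]
a=cv2.resize(a,None,fx=3,fy=4.6) if 0 else cv2.resize(a,None,fx=4,fy=4,interpolation=cv2.INTER_CUBIC)
save('d_top',a); b=cv2.resize(b,None,fx=4.8,fy=4.8,interpolation=cv2.INTER_CUBIC); save('d_side',b)
E
```

```text
(no output)
```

View pics/d_top.png

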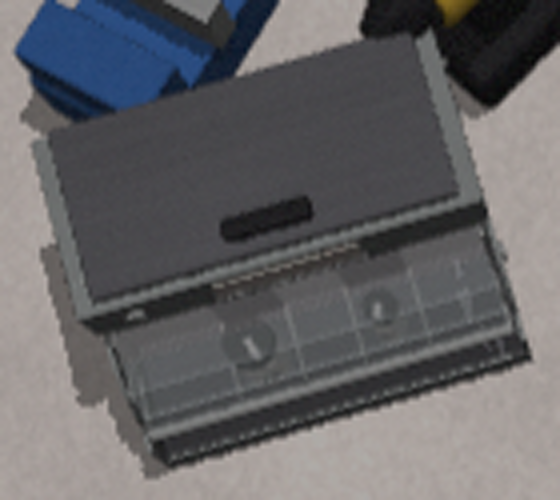

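View pics/d_side.png

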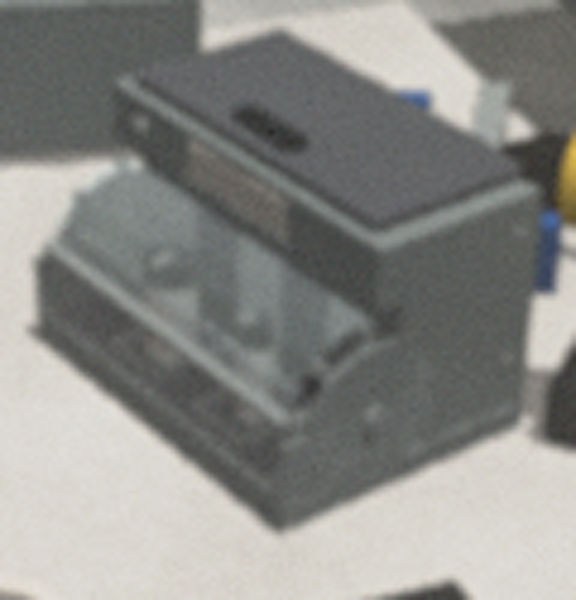

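```bash
python3 - <<'E'
from h import *
t=pickle.load(open('pics/top0.pkl','rb'));s=pickle.load(open('pics/side0.pkl','rb'))
T=lambda u,v:((u+.5)/4-.5+100,(v+.5)/4-.5+60)
S=lambda u,v:((u+.5)/4.8-.5+225,(v+.5)/4.8-.5+80)
P=lambda u,v:((u+.5)/1.5-.5,(v+.5)/1.5-.5)
z=lambda n,c,p,h: print(n,(atz(c,*p,h)*1000).round(1)[:2])
z('barL top',t,T(150,430),.075);z('barR top',t,T(507,325),.075)
z('barL side',s,S(45,250),.075);z('barR side',s,S(290,418),.075)
z('frontL base top',t,T(165,466),.0);z('frontR base top',t,T(530,358),.0)
z('frontL base side',s,S(33,332),.0);z('frontR base side',s,S(282,530),.0)
z('rearR base side',s,S(520,412),.0)
z('wide top',t,T(250,344),.092);z('slim top',t,T(382,308),.092)
z('wide side',s,S(170,268),.092);z('slim side',s,S(250,325),.092)
z('ribA',t,T(244,336),.095);z('ribB',t,T(260,358),.095)
for n,p in dict(rest=(565,281)).items(): z(n,t,P(*p),.01)
z('rest side',s,P(451,467),.01)
for p in((492,271),(578,257),(589,303),(502,319)):z('plate top',t,P(*p),.008)
for p in((380,420),(440,500),(491,472),(433,395)):z('plate side',s,P(*p),.008)
for p in((403,188),(453,187),(454,273),(402,274)):z('tray rim top',t,P(*p),.025)
for p in((394,330),(413,358),(503,330),(482,305)):z('tray rim side',s,P(*p),.025)
E
```

```text
barL top [534.  333.6]
barR top [611.3  85.2]
barL side [525.4 330.3]
barR side [613.3  89.6]
frontL base top [522.3 341.7]
frontR base top [605.8  74.3]
frontL base side [517.8 349.8]
frontR base side [605.9  79.4]
rearR base side [798.4 149.7]
wide top [592.1 262.3]
slim top [618.5 171.1]
wide side [589.7 252.6]
slim side [615.9 170.2]
ribA [597. 266.]
ribB [581.4 254.2]
rest [ 493.6 -345.7]
rest side [ 492.  -342.6]
plate top [ 512.3 -206.2]
plate top [ 541.2 -372.5]
plate top [ 451.6 -390.6]
plate top [ 419.3 -224.2]
plate side [ 421.5 -226.6]
plate side [ 458.6 -386.7]
plate side [ 543.1 -366.8]
plate side [ 516.4 -203.9]
tray rim top [672.5 -32.9]
tray rim top [ 675.1 -130.3]
tray rim top [ 504.8 -131.7]
tray rim top [502.  -32.3]
tray rim side [499.2 -54.1]
tray rim side [ 507.9 -130.7]
tray rim side [ 679.2 -114.3]
tray rim side [672.4 -39.6]
```

The wide tube, the larger cap, is in the +y lane at d_top (250,344). Its rib points to (260,358), so the label faces about 19° off the front. The slim tube is at (382,308). The dispenser yaw is about 17.5°, and the tube spacing measures 95 mm against 94 expected. The plate and tray sizes also agree with the ones given.

Other things that could be mistaken for the target are the slim tube, and the drill body at full-view (330,60).

```bash
cat >> h.py <<'E'
PSI=np.radians(17.5); XD=np.array([np.cos(PSI),np.sin(PSI),0]); YD=np.array([-np.sin(PSI),np.cos(PSI),0]); Z=np.array([0,0,1.])
W=np.array([.592,.263,0])
def Rt(th,az):  # tool tilt th, pointing azimuth az (rad)
    h=np.array([np.cos(az),np.sin(az),0]); z=np.sin(th)*h-np.cos(th)*Z; y=np.cross(Z,h)
    return np.c_[np.cross(y,z),y,z]
def D(x,y,z): return W+x*XD+y*YD+z*Z   # frame on wide-tube axis, dispenser axes, bench z
def cur():
    s=read_state(); return s,np.array(s['tcp_pos']),Ro.from_rotvec(s['tcp_rot']).as_matrix()
E
python3 - <<'E'
from h import *
s,p,R=cur(); Rg=Rt(np.radians(32),PSI)
rv=Ro.from_matrix(R.T@Rg).as_rotvec(); print('turn',rv)
print('then to pre',(Rg.T@(D(-.15,0,.13)-p)*1000).round(1))
print('ins', (Rg.T@(D(.0,0,.0)-D(-.15,0,.13))*1000).round(1), Rg.T@XD, Rg.T@Z)
E
```

```text
turn [-0.16504893 -0.54255507 -0.57138312]
then to pre [-107.  -384.9  185.6]
ins [-58.3   0.  189.7] [-8.48048096e-01  2.49005337e-17  5.29919264e-01] [-0.52991926  0.         -0.8480481 ]
```

servo_tool:
  moves:
    - {"ax": -0.0275, "ay": -0.0904, "az": -0.0952}
    - {"ax": -0.0275, "ay": -0.0904, "az": -0.0952}
    - {"ax": -0.0275, "ay": -0.0904, "az": -0.0952}
    - {"ax": -0.0275, "ay": -0.0904, "az": -0.0952}
    - {"ax": -0.0275, "ay": -0.0904, "az": -0.0952}
    - {"ax": -0.0275, "ay": -0.0904, "az": -0.0952}
    - {}
  gripper: -1

```text
$.moves[0]: bad value
```

servo_tool:
  moves:
    - {"x": -9, "y": -32, "z": 15.5}
    - {"x": -9, "y": -32, "z": 15.5}
    - {"x": -9, "y": -32, "z": 15.5}
    - {"x": -9, "y": -32, "z": 15.5}
    - {"x": -9, "y": -32, "z": 15.5}
    - {"x": -9, "y": -32, "z": 15.5}
    - {"x": -9, "y": -32, "z": 15.5}
    - {"x": -9, "y": -32, "z": 15.5}
    - {"x": -9, "y": -32, "z": 15.5}
    - {"x": -9, "y": -32, "z": 15.5}
    - {"x": -9, "y": -32, "z": 15.5}
    - {"x": -9, "y": -32, "z": 15.5}

```text
$.moves[0]: bad value
```

```bash
python3 - <<'E'
from h import *
Rg=Rt(np.radians(32),PSI)
c=snap('top','top1');c2=snap('side','side1')
s,p,R=cur(); print(s['time'],p,s['joints'],np.linalg.norm(Ro.from_matrix(R.T@Rg).as_rotvec()))
print('disp rel',[(p-W)@XD,(p-W)@YD,p[2]], proj(c,p),proj(c2,p))
for q in((-.075,0,.042),(-.04,0,.045),(.0095,0,.060)): print(q,(R.T@(D(*q)-p)*1000).round(1))
a=cv2.resize(c['image'][70:200,100:250],None,fx=2.66,fy=2.66,interpolation=cv2.INTER_CUBIC)
b=cv2.resize(c2['image'][70:200,215:365],None,fx=2.66,fy=2.66,interpolation=cv2.INTER_CUBIC)
save('pre',np.hstack([a,b]))
E
```

```text
0.2 [0.15290465 0.52819179 0.23086032] [1.28900281e+00 8.72482703e-02 1.75447495e-01 1.65976779e+00
 1.80910581e-05 1.57079291e+00] 0.8049661636745193
disp rel [np.float64(-0.33902796549715575), np.float64(0.38495642652907686), np.float64(0.23086031985198108)] [ 29.28021026 311.37744053] [101.32781976  77.91729972]
(-0.075, 0, 0.042) [-433.1 -174.   189. ]
(-0.04, 0, 0.045) [-462.2 -154.6  186. ]
(0.0095, 0, 0.06) [-503.4 -127.2  170.9]
```

View pics/pre.png

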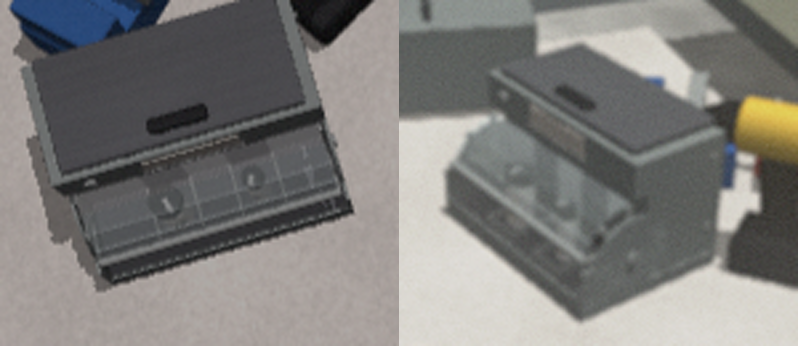

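The moves were refused as "bad value", so the picture is unchanged and the arm has not moved. I'll give every field in each row.

servo_tool:
  moves:
    - {"x": 0, "y": 0, "z": 0, "ax": -0.0275, "ay": -0.0904, "az": -0.0952}
    - {"x": 0, "y": 0, "z": 0, "ax": -0.0275, "ay": -0.0904, "az": -0.0952}
    - {"x": 0, "y": 0, "z": 0, "ax": -0.0275, "ay": -0.0904, "az": -0.0952}
    - {"x": 0, "y": 0, "z": 0, "ax": -0.0275, "ay": -0.0904, "az": -0.0952}
    - {"x": 0, "y": 0, "z": 0, "ax": -0.0275, "ay": -0.0904, "az": -0.0952}
    - {"x": 0, "y": 0, "z": 0, "ax": -0.0275, "ay": -0.0904, "az": -0.0952}
  gripper: -1

```text
time: 0.8
tcp_pos: [0.1527, 0.5285, 0.2314]
tcp_rot: [-0.398, 2.552, 0.115]
force: [0.2, -0.7, -1.0]
opening: 1.001
gripper_force: 0.0
```

servo_tool:
  moves:
    - {"x": -9, "y": -32, "z": 15.5, "ax": 0, "ay": 0, "az": 0}
    - {"x": -9, "y": -32, "z": 15.5, "ax": 0, "ay": 0, "az": 0}
    - {"x": -9, "y": -32, "z": 15.5, "ax": 0, "ay": 0, "az": 0}
    - {"x": -9, "y": -32, "z": 15.5, "ax": 0, "ay": 0, "az": 0}
    - {"x": -9, "y": -32, "z": 15.5, "ax": 0, "ay": 0, "az": 0}
    - {"x": -9, "y": -32, "z": 15.5, "ax": 0, "ay": 0, "az": 0}
    - {"x": -9, "y": -32, "z": 15.5, "ax": 0, "ay": 0, "az": 0}
    - {"x": -9, "y": -32, "z": 15.5, "ax": 0, "ay": 0, "az": 0}
    - {"x": -9, "y": -32, "z": 15.5, "ax": 0, "ay": 0, "az": 0}
    - {"x": -9, "y": -32, "z": 15.5, "ax": 0, "ay": 0, "az": 0}
    - {"x": -9, "y": -32, "z": 15.5, "ax": 0, "ay": 0, "az": 0}
    - {"x": -9, "y": -32, "z": 15.5, "ax": 0, "ay": 0, "az": 0}

```text
time: 2.0
tcp_pos: [0.4505, 0.218, 0.1304]
tcp_rot: [-0.393, 2.556, 0.115]
force: [-0.6, 0.8, 0.1]
opening: 1.003
gripper_force: 0.0
```

```bash
python3 - <<'E'
from h import *
Rg=Rt(np.radians(32),PSI)
c=snap('top','top1');c2=snap('side','side1')
s,p,R=cur(); print(s['time'],p,s['joints'],Ro.from_matrix(R.T@Rg).as_rotvec())
print('disp rel',[(p-W)@XD,(p-W)@YD,p[2]], proj(c,p),proj(c2,p))
for q in((-.075,0,.042),(-.04,0,.045),(.0095,0,.060)): print(q,(R.T@(D(*q)-p)*1000).round(1))
a=cv2.resize(c['image'][70:200,100:250],None,fx=2.66,fy=2.66,interpolation=cv2.INTER_CUBIC)
b=cv2.resize(c2['image'][70:200,215:365],None,fx=2.66,fy=2.66,interpolation=cv2.INTER_CUBIC)
save('pre1',np.hstack([a,b]))
E
```

```text
2.1 [0.45115634 0.21572611 0.12895157] [ 0.50844766 -0.61837813 -0.70383428  0.93763945 -0.10967849  0.17777429] [-0.00285366 -0.00103134 -0.00477983]
disp rel [np.float64(-0.14854052346345736), np.float64(-0.0027334065756347363), np.float64(0.12895156796189086)] [174.23590947 193.96916731] [218.31514605 138.32341418]
(-0.075, 0, 0.042) [-16.4   3.1 112.7]
(-0.04, 0, 0.045) [-47.7   3.3 128.7]
(0.0095, 0, 0.06) [-97.6   3.6 142.1]
```

View pics/pre1.png

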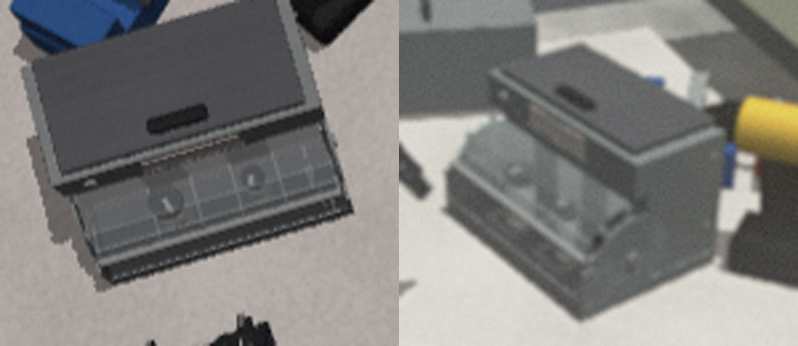

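The gripper fingers are at left-crop (150–270, 325), centred in front of the wide tube's lane at (168,203). The flap is shut and clear. Next I lower in front of the gap, then reach in.

servo_tool:
  moves:
    - {"x": -4, "y": 0.8, "z": 28, "ax": 0, "ay": 0, "az": 0}
    - {"x": -4, "y": 0.8, "z": 28, "ax": 0, "ay": 0, "az": 0}
    - {"x": -4, "y": 0.8, "z": 28, "ax": 0, "ay": 0, "az": 0}
    - {"x": -4, "y": 0.8, "z": 28, "ax": 0, "ay": 0, "az": -0.005}
    - {"x": 0, "y": 0, "z": 0, "ax": 0, "ay": 0, "az": 0}

```text
time: 2.6
tcp_pos: [0.5173, 0.2443, 0.0401]
tcp_rot: [-0.401, 2.561, 0.11]
force: [-1.4, -0.8, 0.3]
opening: 1.0
gripper_force: 0.0
```

servo_tool:
  moves:
    - {"x": -10.5, "y": 0, "z": 5.3, "ax": 0, "ay": 0, "az": 0}
    - {"x": -10.5, "y": 0, "z": 5.3, "ax": 0, "ay": 0, "az": 0}
    - {"x": -10.5, "y": 0, "z": 5.3, "ax": 0, "ay": 0, "az": 0}
    - {"x": 0, "y": 0, "z": 0, "ax": 0, "ay": 0, "az": 0}

```text
time: 3.0
tcp_pos: [0.552, 0.2557, 0.0483]
tcp_rot: [-0.399, 2.555, 0.113]
force: [0.5, -0.3, 0.1]
opening: 1.0
gripper_force: 0.0
```

```bash
python3 - <<'E'
from h import *
s,p,R=cur(); print(s['time'],s['force'],s['moment'],s['joints'])
print('disp rel',[(p-W)@XD,(p-W)@YD,p[2]],Ro.from_matrix(R.T@Rt(np.radians(32),PSI)).as_rotvec())
print((R.T@(D(.0095,0,.060)-p)*1000).round(1))
E
```

```text
3.0 [ 0.48645156 -0.28369436  0.12340388] [-0.18726585  0.53075317  0.02415661] [ 0.475373   -0.27637997 -0.64148708  0.65247655 -0.08877538  0.14005629]
disp rel [np.float64(-0.04033568113187873), np.float64(0.005085387797564194), np.float64(0.04832921558299105)] [0.00112761 0.00105308 0.00434295]
[-48.4  -5.3  16.6]
```

servo_tool:
  moves:
    - {"x": -12, "y": -0.8, "z": 4.2, "ax": 0, "ay": 0, "az": 0}
    - {"x": -12, "y": -0.8, "z": 4.2, "ax": 0, "ay": 0, "az": 0}
    - {"x": -12, "y": -0.8, "z": 4.2, "ax": 0, "ay": 0, "az": 0}
    - {"x": -12, "y": -0.8, "z": 4.2, "ax": 0, "ay": 0, "az": 0}
    - {"x": 0, "y": 0, "z": 0, "ax": 0, "ay": 0, "az": 0}
    - {"x": 0, "y": 0, "z": 0, "ax": 0, "ay": 0, "az": 0}

```text
time: 3.6
tcp_pos: [0.5998, 0.2671, 0.0584]
tcp_rot: [-0.399, 2.556, 0.112]
force: [-0.5, -0.2, -0.4]
opening: 1.0
gripper_force: 0.0
```

```bash
python3 - <<'E'
from h import *
c=snap('top','top2');c2=snap('side','side2')
for i in range(4):
    s,p,R=cur(); print(s['time'],s['force'],[(p-W)@XD,(p-W)@YD,p[2]],Ro.from_matrix(R.T@Rt(np.radians(32),PSI)).as_rotvec())
print(proj(c,p),proj(c2,p))
a=cv2.resize(c['image'][90:180,115:235],None,fx=3.33,fy=3.33,interpolation=cv2.INTER_CUBIC)
b=cv2.resize(c2['image'][90:180,225:345],None,fx=3.33,fy=3.33,interpolation=cv2.INTER_CUBIC)
save('in1',np.hstack([a,b]))
E
```

```text
3.7 [-1.09189544 -0.33164209  0.12660265] [np.float64(0.00825347964279218), np.float64(0.0015925396390162575), np.float64(0.05811198914154699)] [ 0.00075692 -0.00024174  0.00438474]
3.7 [-1.09189544 -0.33164209  0.12660265] [np.float64(0.00825347964279218), np.float64(0.0015925396390162575), np.float64(0.05811198914154699)] [ 0.00075692 -0.00024174  0.00438474]
3.7 [-1.09189544 -0.33164209  0.12660265] [np.float64(0.00825347964279218), np.float64(0.0015925396390162575), np.float64(0.05811198914154699)] [ 0.00075692 -0.00024174  0.00438474]
3.7 [-1.09189544 -0.33164209  0.12660265] [np.float64(0.00825347964279218), np.float64(0.0015925396390162575), np.float64(0.05811198914154699)] [ 0.00075692 -0.00024174  0.00438474]
[163.12436897 146.02461268] [261.75047624 141.9899571 ]
```

View pics/in1.png

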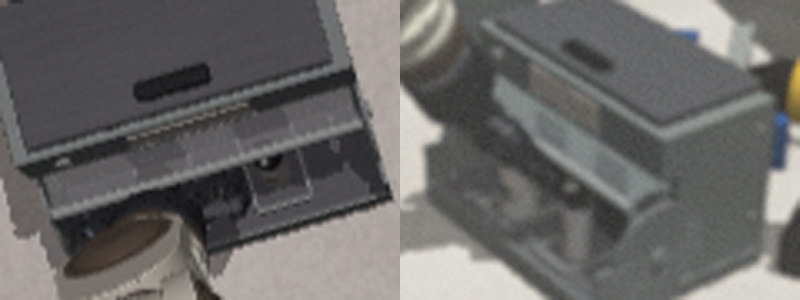

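The flap edge is raised to (50,215)–(365,118) in the top crop. In the side crop the wide tube stands at (515,190) between the fingers, and the slim tube at (575,230) is untouched. Next I close the gripper.

servo_tool:
  moves:
    - {"x": 0, "y": 0, "z": 0, "ax": 0, "ay": 0, "az": 0}
    - {"x": 0, "y": 0, "z": 0, "ax": 0, "ay": 0, "az": 0}
    - {"x": 0, "y": 0, "z": 0, "ax": 0, "ay": 0, "az": 0}
    - {"x": 0, "y": 0, "z": 0, "ax": 0, "ay": 0, "az": 0}
    - {"x": 0, "y": 0, "z": 0, "ax": 0, "ay": 0, "az": 0}
    - {"x": 0, "y": 0, "z": 0, "ax": 0, "ay": 0, "az": 0}
    - {"x": 0, "y": 0, "z": 0, "ax": 0, "ay": 0, "az": 0}
    - {"x": 0, "y": 0, "z": 0, "ax": 0, "ay": 0, "az": 0}
  gripper: 1

```text
time: 4.5
tcp_pos: [0.6001, 0.2673, 0.0587]
tcp_rot: [-0.399, 2.555, 0.113]
force: [-1.7, -0.1, 1.7]
opening: 0.407
gripper_force: 59.8
```

servo_tool:
  moves:
    - {"x": -3.2, "y": 0, "z": -5.1, "ax": 0, "ay": 0, "az": 0}
    - {"x": -3.2, "y": 0, "z": -5.1, "ax": 0, "ay": 0, "az": 0}
    - {"x": 0, "y": 0, "z": 0, "ax": 0, "ay": 0, "az": 0}
    - {"x": 8.5, "y": 0, "z": -5.3, "ax": 0, "ay": 0, "az": 0}
    - {"x": 8.5, "y": 0, "z": -5.3, "ax": 0, "ay": 0, "az": 0}
    - {"x": 8.5, "y": 0, "z": -5.3, "ax": 0, "ay": 0, "az": 0}
    - {"x": 8.5, "y": 0, "z": -5.3, "ax": 0, "ay": 0, "az": 0}
    - {"x": 0, "y": 0, "z": 0, "ax": 0, "ay": 0, "az": 0}

```text
time: 5.3
tcp_pos: [0.5605, 0.2546, 0.0703]
tcp_rot: [-0.4, 2.556, 0.112]
force: [-0.8, 0.2, -1.1]
opening: 0.403
gripper_force: 61.2
```

servo_tool:
  moves:
    - {"x": 12.7, "y": 0, "z": -8, "ax": 0, "ay": 0, "az": 0}
    - {"x": 12.7, "y": 0, "z": -8, "ax": 0, "ay": 0, "az": 0}
    - {"x": 12.7, "y": 0, "z": -8, "ax": 0, "ay": 0, "az": 0}
    - {"x": 12.7, "y": 0, "z": -8, "ax": 0, "ay": 0, "az": 0}
    - {"x": 12.7, "y": 0, "z": -8, "ax": 0, "ay": 0, "az": 0}
    - {"x": 12.7, "y": 0, "z": -8, "ax": 0, "ay": 0, "az": 0}
    - {"x": 12.7, "y": 0, "z": -8, "ax": 0, "ay": 0, "az": 0}
    - {"x": 0, "y": 0, "z": 0, "ax": 0, "ay": 0, "az": 0}

```text
time: 6.1
tcp_pos: [0.4612, 0.223, 0.0715]
tcp_rot: [-0.399, 2.554, 0.113]
force: [0.1, 0.0, -1.2]
opening: 0.404
gripper_force: 61.2
```

```bash
python3 - <<'E'
from h import *
c=snap('top','top3');c2=snap('side','side3')
s,p,R=cur(); print(s['time'],s['opening'],p,s['joints'],[(p-W)@XD,(p-W)@YD,p[2]])
print(proj(c,p),proj(c2,p))
a=cv2.resize(c['image'][90:230,115:235],None,fx=3.33,fy=3.33,interpolation=cv2.INTER_CUBIC)
b=cv2.resize(c2['image'][80:220,185:305],None,fx=3.33,fy=3.33,interpolation=cv2.INTER_CUBIC)
save('out1',np.hstack([a,b]))
E
```

```text
6.2 0.40314063573711023 [0.46243573 0.22335833 0.07174235] [ 0.50909065 -0.56727601 -0.78808153  0.79796985 -0.1066924   0.16886324] [np.float64(-0.13548811630003013), np.float64(0.00115379547742595), np.float64(0.07174235052632115)]
[175.55110852 192.94862507] [222.80769846 152.87273443]
```

View pics/out1.png

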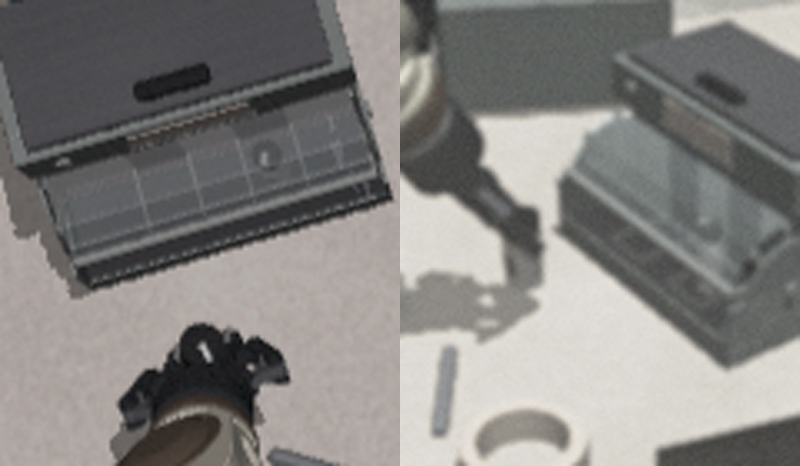

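The tube is held upright at top crop (200,345) with its rib visible at (200–209, 341–357). The flap is shut and the slim tube is in place at (268,155). Next I measure the rib and the cap centre.

```bash
python3 - <<'E'
from h import *
c=pickle.load(open('pics/top3.pkl','rb')); g=cv2.cvtColor(c['image'],cv2.COLOR_RGB2GRAY)
u0,v0=115+200/3.33,90+345/3.33
print(g[int(v0)-8:int(v0)+10,int(u0)-9:int(u0)+10],int(u0)-9,int(v0)-8)
E
```

```text
[[167 170 174 175 175 173 172 173 174 173 172 170 174 171 168 171 173 173
  173]
 [168 168 172 174 174 171 170 158 157 154 153 163 164 168 168 172 173 172
  174]
 [168 170 169 171 174 151 143  86  87  61  60 115 115 150 171 172 172 159
  165]
 [169 169 167 173 158  84  34  33  31  37  35  33  33  84 151 165 154 124
  136]
 [170 169 171 165  91  36  33  35  32  35  32  34  35  35  58 120  82  99
  102]
 [172 170 170 125  40  32  32  32  35  36  33  37  36  35  39  48  79  98
   46]
 [170 168 171  67  36  35  35  37  35  34  36  35  37  36  37  32  80  98
   48]
 [169 163 154  44  33  35  36  37  37  69  68  36  32  34  33  33  72  84
   40]
 [167 141  98  41  35  34  34  33  66 132 135  43  38  38  35  33  38  31
   28]
 [150 108  99  40  35  39  33  37  87 160 177  74  38  37  32  33  30  27
   24]
 [ 90  78  99  37  35  35  37  34  34  87 176 134  48  34  32  32  31  29
   22]
 [ 33  85  96  31  31  34  35  34  37  35 161 177  80  36  29  33  29  26
   25]
 [ 32  85  90  30  29  32  39  36  33  37  89 167 114  37  30  28  30  25
   30]
 [ 36  29  70  37  12  25  29  33  36  38  37 120  90  37  29  24  26  23
   32]
 [ 37  27  29  34  24  10  25  29  33  27  31  26  23  32  36  24  26  26
   28]
 [ 36  33  32  30  24  24  33  31  30  30  28  28  32  31  29  25  25  30
   30]
 [ 28  34  29  32  29  34  27  30  27  31  33  30  27  31  31  29  29  27
   30]
 [ 29  28  29  28  29  32  29  31  32  31  32  33  20  28  31  30  29  28
   31]] 166 185
```

```bash
python3 - <<'E'
from h import *
c=pickle.load(open('pics/top3.pkl','rb')); g=cv2.cvtColor(c['image'],cv2.COLOR_RGB2GRAY).astype(float)
s,p,R=cur()
pts=[];w=[]
for v in range(191,200):
    for u in range(173,180):
        k=g[v,u]-38
        if k>15: pts.append(atz(c,u,v,.107)[:2]);w.append(k)
pts=np.array(pts);w=np.array(w);m=(pts*w[:,None]).sum(0)/w.sum();C=((pts-m).T*w)@(pts-m)/w.sum()
l,V=np.linalg.eigh(C);d=V[:,1];d=-d if d[0]>0 else d
az=np.arctan2(d[1],d[0]); print('rib mid',m,'az deg',np.degrees(az)%360,'len',2*np.sqrt(3*l[1]))
cap=atz(c,175.2,193.6,.104); print('cap',cap,'tcp',p,'tcp-cap in disp',(p-cap)@XD*1e3,(p-cap)@YD*1e3,'expected ~9.5,0')
# scanner
saz=np.arctan2(.98,-.19); print('scanner az',np.degrees(saz),'turn needed',np.degrees(saz-az)%360-360)
E
```

```text
rib mid [0.45118535 0.21447528] az deg 209.45336510267634 len 0.01728045575194274
cap [0.45584677 0.21802271 0.104     ] tcp [0.46243573 0.22335833 0.07174235] tcp-cap in disp 7.888462698283595 3.1073310964723917 expected ~9.5,0
scanner az 100.97224023781165 turn needed -108.48112486486471
```

servo_tool:
  moves:
    - {"x": -17, "y": 0, "z": -27.5, "ax": 0, "ay": 0, "az": 0}
    - {"x": -17, "y": 0, "z": -27.5, "ax": 0, "ay": 0, "az": 0}
    - {"x": -17, "y": 0, "z": -27.5, "ax": 0, "ay": 0, "az": 0}
    - {"x": -17, "y": 0, "z": -27.5, "ax": 0, "ay": 0, "az": 0}
    - {"x": 7.5, "y": -35, "z": -4.7, "ax": 0, "ay": 0, "az": 0}
    - {"x": 7.5, "y": -35, "z": -4.7, "ax": 0, "ay": 0, "az": 0}
    - {"x": 7.5, "y": -35, "z": -4.7, "ax": 0, "ay": 0, "az": 0}
    - {"x": 7.5, "y": -35, "z": -4.7, "ax": 0, "ay": 0, "az": 0}
    - {"x": 7.5, "y": -35, "z": -4.7, "ax": 0, "ay": 0, "az": 0}
    - {"x": 7.5, "y": -35, "z": -4.7, "ax": 0, "ay": 0, "az": 0}
    - {"x": 7.5, "y": -35, "z": -4.7, "ax": 0, "ay": 0, "az": 0}
    - {"x": 7.5, "y": -35, "z": -4.7, "ax": 0, "ay": 0, "az": 0}

```text
time: 7.4
tcp_pos: [0.4796, -0.0674, 0.2013]
tcp_rot: [-0.399, 2.554, 0.111]
force: [0.8, 0.7, -1.1]
opening: 0.403
gripper_force: 61.2
```

servo_tool:
  moves:
    - {"x": 7.5, "y": -35, "z": -4.7, "ax": 0, "ay": 0, "az": 0}
    - {"x": 7.5, "y": -35, "z": -4.7, "ax": 0, "ay": 0, "az": 0}
    - {"x": 7.5, "y": -35, "z": -4.7, "ax": 0, "ay": 0, "az": 0}
    - {"x": 7.5, "y": -35, "z": -4.7, "ax": 0, "ay": 0, "az": 0}
    - {"x": 7.5, "y": -35, "z": -4.7, "ax": 0, "ay": 0, "az": 0}
    - {"x": 7.5, "y": -35, "z": -4.7, "ax": 0, "ay": 0, "az": 0}
    - {"x": 7.5, "y": -35, "z": -4.7, "ax": 0, "ay": 0, "az": 0}
    - {"x": 7.5, "y": -35, "z": -4.7, "ax": 0, "ay": 0, "az": 0}
    - {"x": 0, "y": 0, "z": 0, "ax": 0.0772, "ay": 0, "az": 0.1235}
    - {"x": 0, "y": 0, "z": 0, "ax": 0.0772, "ay": 0, "az": 0.1235}
    - {"x": 0, "y": 0, "z": 0, "ax": 0.0772, "ay": 0, "az": 0.1235}
    - {"x": 0, "y": 0, "z": 0, "ax": 0.0772, "ay": 0, "az": 0.1235}

```text
time: 8.6
tcp_pos: [0.497, -0.3548, 0.201]
tcp_rot: [0.361, 2.559, -0.105]
force: [-0.4, -0.3, -1.3]
opening: 0.406
gripper_force: 61.3
```

servo_tool:
  moves:
    - {"x": 0, "y": 0, "z": 0, "ax": 0.0772, "ay": 0, "az": 0.1235}
    - {"x": 0, "y": 0, "z": 0, "ax": 0.0772, "ay": 0, "az": 0.1235}
    - {"x": 0, "y": 0, "z": 0, "ax": 0.0772, "ay": 0, "az": 0.1235}
    - {"x": 0, "y": 0, "z": 0, "ax": 0.0772, "ay": 0, "az": 0.1235}
    - {"x": 0, "y": 0, "z": 0, "ax": 0.0772, "ay": 0, "az": 0.1235}
    - {"x": 0, "y": 0, "z": 0, "ax": 0.0772, "ay": 0, "az": 0.1235}
    - {"x": 0, "y": 0, "z": 0, "ax": 0.0772, "ay": 0, "az": 0.1235}
    - {"x": 0, "y": 0, "z": 0, "ax": 0.0772, "ay": 0, "az": 0.1235}
    - {"x": 0, "y": 0, "z": 0, "ax": 0.0772, "ay": 0, "az": 0.1235}
    - {"x": 0, "y": 0, "z": 0, "ax": 0, "ay": 0, "az": 0}

```text
time: 9.6
tcp_pos: [0.4988, -0.3537, 0.1994]
tcp_rot: [1.921, 1.893, -0.552]
force: [-0.8, 0.7, -1.5]
opening: 0.401
gripper_force: 61.4
```

```bash
cat >> h.py <<'E'
SAZ=np.radians(17.5-108.5)
def S(dz): # TCP over rest, tube bottom dz above rest
    h=np.array([np.cos(SAZ),np.sin(SAZ),0]); return np.array([.493,-.3445,.0487+dz])+.008*h+.002*np.cross(Z,h)
E
python3 - <<'E'
from h import *
c=snap('top','top4');c2=snap('side','side4')
s,p,R=cur(); Rg=Rt(np.radians(32),SAZ); print(s['time'],s['opening'],p,np.round(s['joints'],2))
print('turn',Ro.from_matrix(R.T@Rg).as_rotvec().round(4)); 
for d in(.15,.03,0.): print(d,(R.T@(S(d)-p)*1e3).round(1),(Rg.T@(S(d)-p)*1e3).round(1))
a=cv2.resize(c['image'][130:250,300:420],None,fx=3.33,fy=3.33,interpolation=cv2.INTER_CUBIC)
b=cv2.resize(c2['image'][210:330,230:350],None,fx=3.33,fy=3.33,interpolation=cv2.INTER_CUBIC)
save('sc1',np.hstack([a,b]))
E
```

```text
9.7 0.40443795443935066 [ 0.49771528 -0.35379953  0.20022681] [-0.39 -0.03 -0.1   1.28 -0.52  1.13]
turn [0.004  0.0008 0.0079]
0.15 [ 1.9 -2.9  0.6] [ 1.8 -2.9  0.7]
0.03 [ 65.5  -2.8 102.4] [ 65.4  -2.9 102.4]
0.0 [ 81.5  -2.7 127.8] [ 81.3  -2.9 127.9]
```

servo_tool:
  moves:
    - {"x": 16, "y": -0.7, "z": 25.6, "ax": 0, "ay": 0, "az": 0}
    - {"x": 16, "y": -0.7, "z": 25.6, "ax": 0, "ay": 0, "az": 0}
    - {"x": 16, "y": -0.7, "z": 25.6, "ax": 0, "ay": 0, "az": 0}
    - {"x": 16, "y": -0.7, "z": 25.6, "ax": 0, "ay": 0, "az": 0}
    - {"x": 0, "y": 0, "z": 0, "ax": 0, "ay": 0, "az": 0}

```text
time: 10.2
tcp_pos: [0.4914, -0.353, 0.0763]
tcp_rot: [1.917, 1.9, -0.554]
force: [0.6, 0.3, -1.3]
opening: 0.404
gripper_force: 61.4
```

```bash
python3 - <<'E'
from h import *
c=snap('top','top5');c2=snap('side','side5')
s,p,R=cur(); print(s['time'],p,(R.T@(S(0)-p)*1e3).round(1),s['force'])
a=cv2.resize(c['image'][140:230,310:400],None,fx=4.44,fy=4.44,interpolation=cv2.INTER_CUBIC)
b=cv2.resize(c2['image'][230:335,245:335],None,fx=4.44,fy=4.44,interpolation=cv2.INTER_CUBIC)
a=np.vstack([a,np.zeros((b.shape[0]-a.shape[0],a.shape[1],3),np.uint8)])
save('sc2',np.hstack([a,b]))
print('rest c',proj(c,[.493,-.3445,.01]),proj(c2,[.493,-.3445,.01]),'cap pred',proj(c,[.493,-.3445,.112]), 'bottom pred side',proj(c2,[.493,-.3445,.04]))
E
```

```text
10.3 [ 0.49378048 -0.35405389  0.08136503] [18.7  1.  26.9] [-0.43483423 -0.21055514 -0.39571576]
rest c [376.09003604 187.36295416] [301.2545726  311.76416741] cap pred [384.37623852 181.26829563] bottom pred side [301.85782498 302.81738809]
```

View pics/sc2.png

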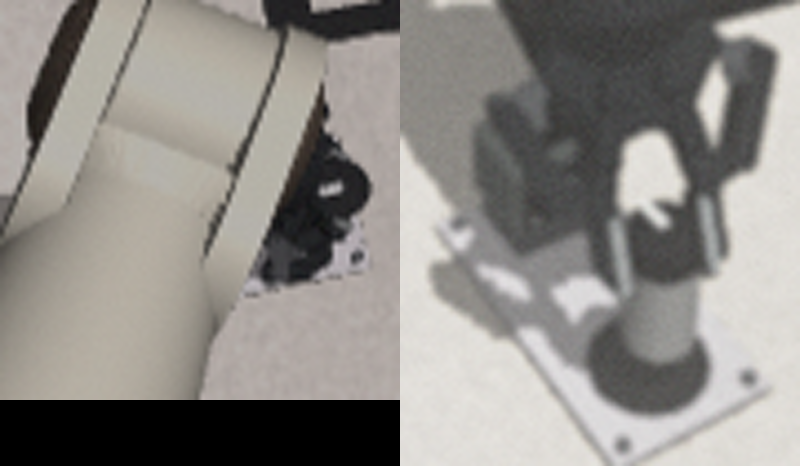

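The side crop shows the tube upright above the rest, its axis at (658,340) against the rest centre at (650,365). The top crop has the cap at (340,188) with its rib pointing left towards the reader, at about 104° against the 101° wanted. The tube is about 5 mm too far in −y. I'll correct that and lower it.

servo_tool:
  moves:
    - {"x": 4.2, "y": 2, "z": -2.7, "ax": 0, "ay": 0, "az": 0}
    - {"x": 4, "y": 0, "z": 6.4, "ax": 0, "ay": 0, "az": 0}
    - {"x": 4, "y": 0, "z": 6.4, "ax": 0, "ay": 0, "az": 0}
    - {"x": 2, "y": 0, "z": 3.2, "ax": 0, "ay": 0, "az": 0}
    - {"x": 0, "y": 0, "z": 0, "ax": 0, "ay": 0, "az": 0}

```text
time: 10.8
tcp_pos: [0.4957, -0.3486, 0.0605]
tcp_rot: [1.918, 1.894, -0.552]
force: [-0.5, -0.1, -1.2]
opening: 0.402
gripper_force: 61.4
```

servo_tool:
  moves:
    - {"x": 1, "y": 0, "z": 1.7, "ax": 0, "ay": 0, "az": 0}
    - {"x": 0, "y": 0, "z": 0, "ax": 0, "ay": 0, "az": 0}

```text
time: 11.0
tcp_pos: [0.4961, -0.3488, 0.0594]
tcp_rot: [1.918, 1.893, -0.551]
force: [0.1, -0.6, -0.6]
opening: 0.403
gripper_force: 61.4
```

servo_tool:
  moves:
    - {"x": 1, "y": 0, "z": 1.7, "ax": 0, "ay": 0, "az": 0}
    - {"x": 0, "y": 0, "z": 0, "ax": 0, "ay": 0, "az": 0}

```text
time: 11.2
tcp_pos: [0.4961, -0.3488, 0.0574]
tcp_rot: [1.918, 1.893, -0.551]
force: [0.7, 0.9, 0.1]
opening: 0.403
gripper_force: 61.4
```

servo_tool:
  moves:
    - {"x": 1, "y": 0, "z": 1.7, "ax": 0, "ay": 0, "az": 0}
    - {"x": 1, "y": 0, "z": 1.7, "ax": 0, "ay": 0, "az": 0}
    - {"x": 0, "y": 0, "z": 0, "ax": 0, "ay": 0, "az": 0}

```text
time: 11.5
tcp_pos: [0.4959, -0.3489, 0.0532]
tcp_rot: [1.918, 1.893, -0.551]
force: [0.8, 0.6, -1.1]
opening: 0.402
gripper_force: 61.4
```

servo_tool:
  moves:
    - {"x": 1, "y": 0, "z": 1.7, "ax": 0, "ay": 0, "az": 0}
    - {"x": 0, "y": 0, "z": 0, "ax": 0, "ay": 0, "az": 0}

```text
time: 11.7
tcp_pos: [0.496, -0.349, 0.0514]
tcp_rot: [1.918, 1.893, -0.551]
force: [-0.2, -0.4, -0.7]
opening: 0.406
gripper_force: 61.4
```

servo_tool:
  moves:
    - {"x": 0.8, "y": 0, "z": 1.3, "ax": 0, "ay": 0, "az": 0}
    - {"x": 0, "y": 0, "z": 0, "ax": 0, "ay": 0, "az": 0}

```text
time: 11.9
tcp_pos: [0.496, -0.349, 0.0499]
tcp_rot: [1.918, 1.893, -0.551]
force: [-0.5, 0.8, -0.6]
opening: 0.404
gripper_force: 61.4
```

servo_tool:
  moves:
    - {"x": 0.5, "y": 0, "z": 0.9, "ax": 0, "ay": 0, "az": 0}
    - {"x": 0, "y": 0, "z": 0, "ax": 0, "ay": 0, "az": 0}

```text
time: 12.1
tcp_pos: [0.4961, -0.3491, 0.049]
tcp_rot: [1.918, 1.893, -0.551]
force: [-0.0, 0.5, -0.6]
opening: 0.405
gripper_force: 61.4
```

servo_tool:
  moves:
    - {"x": 0.5, "y": 0, "z": 0.9, "ax": 0, "ay": 0, "az": 0}
    - {"x": 0, "y": 0, "z": 0, "ax": 0, "ay": 0, "az": 0}

```text
time: 12.3
tcp_pos: [0.4963, -0.3493, 0.0487]
tcp_rot: [1.917, 1.892, -0.551]
force: [-1.1, 1.3, 3.7]
opening: 0.402
gripper_force: 61.7
```

Contact is at 48.7 mm, exactly where expected, so I release.

servo_tool:
  moves:
    - {"x": 0, "y": 0, "z": 0, "ax": 0, "ay": 0, "az": 0}
    - {"x": 0, "y": 0, "z": 0, "ax": 0, "ay": 0, "az": 0}
    - {"x": 0, "y": 0, "z": 0, "ax": 0, "ay": 0, "az": 0}
    - {"x": 0, "y": 0, "z": 0, "ax": 0, "ay": 0, "az": 0}
    - {"x": 0, "y": 0, "z": 0, "ax": 0, "ay": 0, "az": 0}
    - {"x": 0, "y": 0, "z": 0, "ax": 0, "ay": 0, "az": 0}
    - {"x": 0, "y": 0, "z": 0, "ax": 0, "ay": 0, "az": 0}
    - {"x": 0, "y": 0, "z": 0, "ax": 0, "ay": 0, "az": 0}
  gripper: -0.5

```text
time: 13.1
tcp_pos: [0.4961, -0.3492, 0.0481]
tcp_rot: [1.918, 1.892, -0.551]
force: [-0.4, 0.9, 0.2]
opening: 0.753
gripper_force: 0.0
```

servo_tool:
  moves:
    - {"x": 0, "y": 0, "z": 0, "ax": 0, "ay": 0, "az": 0}
    - {"x": 0, "y": 0, "z": 0, "ax": 0, "ay": 0, "az": 0}
    - {"x": 0, "y": 0, "z": 0, "ax": 0, "ay": 0, "az": 0}
    - {"x": 0, "y": 0, "z": 0, "ax": 0, "ay": 0, "az": 0}
    - {"x": 0, "y": 0, "z": 0, "ax": 0, "ay": 0, "az": 0}
    - {"x": 0, "y": 0, "z": 0, "ax": 0, "ay": 0, "az": 0}
    - {"x": 0, "y": 0, "z": 0, "ax": 0, "ay": 0, "az": 0}
    - {"x": 0, "y": 0, "z": 0, "ax": 0, "ay": 0, "az": 0}
    - {"x": 0, "y": 0, "z": 0, "ax": 0, "ay": 0, "az": 0}

```text
time: 14.0
tcp_pos: [0.4961, -0.3492, 0.0481]
tcp_rot: [1.918, 1.893, -0.551]
force: [0.1, 0.3, -0.0]
opening: 0.749
gripper_force: 0.0
```

```bash
python3 - <<'E'
from h import *
c=snap('top','top6');c2=snap('side','side6')
s,p,R=cur(); print(s['time'],p,s['opening'],s['joints'].round(2))
print('cap pred',proj(c,[.493,-.3445,.082]),proj(c2,[.493,-.3445,.082]),'rest',proj(c2,[.493,-.3445,.01]))
a=cv2.resize(c['image'][140:230,310:400],None,fx=4.44,fy=4.44,interpolation=cv2.INTER_CUBIC)
b=cv2.resize(c2['image'][230:335,245:335],None,fx=4.44,fy=4.44,interpolation=cv2.INTER_CUBIC)
a=np.vstack([a,np.zeros((b.shape[0]-a.shape[0],a.shape[1],3),np.uint8)])
save('sc3',np.hstack([a,b]))
# plan to tray with present orientation: bay centre
h=np.array([np.cos(SAZ),np.sin(SAZ),0]);bay=np.array([.547,-.082,.004])
T=bay+.0045*0+np.array([0,0,.0387])+.008*h
print('rest->above tray', (R.T@(T-p-[0,0,T[2]-p[2]])*1e3).round(1), 'tcp z at bay',T[2])
E
```

```text
14.1 [ 0.49610764 -0.34916757  0.04811627] 0.7517024752395735 [-0.38  0.01 -0.35  0.99 -0.52  1.15]
cap pred [381.8101719  183.15568613] [302.7445378  289.66663362] rest [301.2545726  311.76416741]
rest->above tray [ 220.1   47.4 -138. ] tcp z at bay 0.0427
```

View pics/sc3.png

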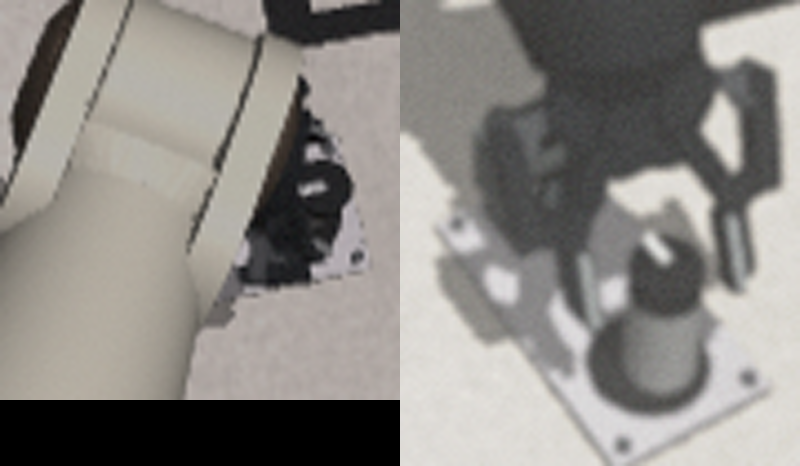

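The tube stands on the rest: in the side crop the base is at (663,365) and the rest centre at (650,365), about 5 mm off. The rib points at the reader to within about 7°, and it has stood untouched for over a second. I regrasp and carry it to the tray.

servo_tool:
  moves:
    - {"x": 0, "y": 0, "z": 0, "ax": 0, "ay": 0, "az": 0}
    - {"x": 0, "y": 0, "z": 0, "ax": 0, "ay": 0, "az": 0}
    - {"x": 0, "y": 0, "z": 0, "ax": 0, "ay": 0, "az": 0}
    - {"x": 0, "y": 0, "z": 0, "ax": 0, "ay": 0, "az": 0}
    - {"x": 0, "y": 0, "z": 0, "ax": 0, "ay": 0, "az": 0}
    - {"x": 0, "y": 0, "z": 0, "ax": 0, "ay": 0, "az": 0}
    - {"x": 0, "y": 0, "z": 0, "ax": 0, "ay": 0, "az": 0}
  gripper: 1

```text
time: 14.8
tcp_pos: [0.4963, -0.3492, 0.0483]
tcp_rot: [1.918, 1.892, -0.55]
force: [0.4, 0.0, 2.2]
opening: 0.405
gripper_force: 59.8
```

servo_tool:
  moves:
    - {"x": -10, "y": 0, "z": -16, "ax": 0, "ay": 0, "az": 0}
    - {"x": -16, "y": 0, "z": -25.6, "ax": 0, "ay": 0, "az": 0}
    - {"x": -16, "y": 0, "z": -25.6, "ax": 0, "ay": 0, "az": 0}
    - {"x": -11, "y": 0, "z": -17.6, "ax": 0, "ay": 0, "az": 0}
    - {"x": 27.5, "y": 6, "z": -17.3, "ax": 0, "ay": 0, "az": 0}
    - {"x": 27.5, "y": 6, "z": -17.3, "ax": 0, "ay": 0, "az": 0}
    - {"x": 27.5, "y": 6, "z": -17.3, "ax": 0, "ay": 0, "az": 0}
    - {"x": 27.5, "y": 6, "z": -17.3, "ax": 0, "ay": 0, "az": 0}
    - {"x": 27.5, "y": 6, "z": -17.3, "ax": 0, "ay": 0, "az": 0}
    - {"x": 27.5, "y": 6, "z": -17.3, "ax": 0, "ay": 0, "az": 0}
    - {"x": 27.5, "y": 6, "z": -17.3, "ax": 0, "ay": 0, "az": 0}
    - {"x": 27.5, "y": 6, "z": -17.3, "ax": 0, "ay": 0, "az": 0}

```text
time: 16.0
tcp_pos: [0.5472, -0.0884, 0.1481]
tcp_rot: [1.918, 1.893, -0.552]
force: [1.3, 0.1, 0.1]
opening: 0.404
gripper_force: 59.8
```

```bash
python3 - <<'E'
from h import *
c=snap('top','top7');c2=snap('side','side7')
s,p,R=cur(); print(s['time'],p,s['opening'],s['joints'].round(2))
h=np.array([np.cos(SAZ),np.sin(SAZ),0]);T=np.array([.547,-.082,.0427])+.008*h
print((R.T@(T-p)*1e3).round(1),'Z',R.T@Z)
a=cv2.resize(c['image'][110:215,240:330],None,fx=4.44,fy=4.44,interpolation=cv2.INTER_CUBIC)
b=cv2.resize(c2['image'][150:255,250:340],None,fx=4.44,fy=4.44,interpolation=cv2.INTER_CUBIC)
save('tr1',np.hstack([a,b]))
print(proj(c,[.547,-.082,.004]),proj(c2,[.547,-.082,.004]),proj(c2,[.547,-.082,p[2]-.0387]),proj(c,[.547,-.082,p[2]+.0333]))
E
```

```text
16.1 [ 0.54797626 -0.0866316   0.14752185] 0.4059542613388299 [ 0.12  0.11 -0.04  1.5  -0.55  1.72]
[52.8 -1.  90.6] Z [-5.30649119e-01 -7.42088198e-04 -8.47591270e-01]
[284.93989797 168.71856348] [283.18269284 228.70900827] [283.88245781 197.46810419] [287.28786967 155.12911494]
```

View pics/tr1.png

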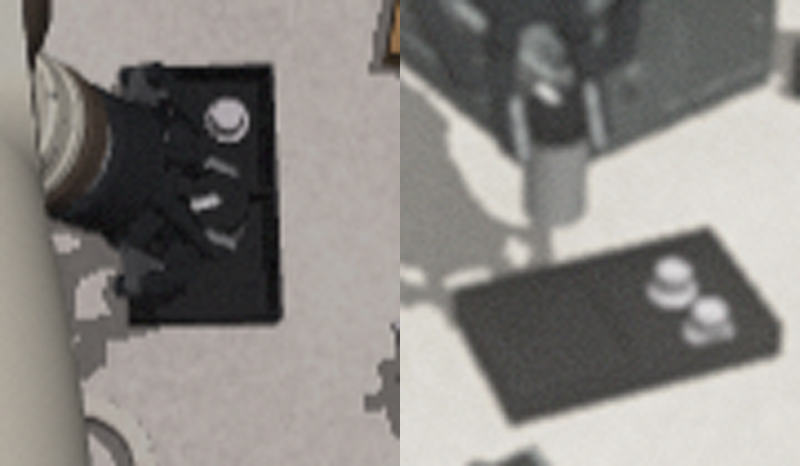

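The cap is at top crop (218,200) and the bay centre at (202,258). Allowing for height parallax that agrees within about 5 mm, and the knobs are clear of the fingers. Now I lower it.

servo_tool:
  moves:
    - {"x": 15, "y": 0, "z": 17, "ax": 0, "ay": 0, "az": 0}
    - {"x": 12, "y": 0, "z": 19.2, "ax": 0, "ay": 0, "az": 0}
    - {"x": 12, "y": 0, "z": 19.2, "ax": 0, "ay": 0, "az": 0}
    - {"x": 8, "y": 0, "z": 12.8, "ax": 0, "ay": 0, "az": 0}
    - {"x": 4, "y": 0, "z": 6.4, "ax": 0, "ay": 0, "az": 0}
    - {"x": 2, "y": 0, "z": 3.2, "ax": 0, "ay": 0, "az": 0}
    - {"x": 0, "y": 0, "z": 0, "ax": 0, "ay": 0, "az": 0}

```text
time: 16.8
tcp_pos: [0.5476, -0.0863, 0.0547]
tcp_rot: [1.918, 1.892, -0.551]
force: [0.0, -0.0, -1.1]
opening: 0.402
gripper_force: 59.8
```

servo_tool:
  moves:
    - {"x": 1, "y": 0, "z": 1.7, "ax": 0, "ay": 0, "az": 0}
    - {"x": 0, "y": 0, "z": 0, "ax": 0, "ay": 0, "az": 0}

```text
time: 17.0
tcp_pos: [0.5479, -0.0862, 0.053]
tcp_rot: [1.918, 1.892, -0.55]
force: [1.1, -0.2, -1.4]
opening: 0.407
gripper_force: 59.8
```

servo_tool:
  moves:
    - {"x": 2, "y": 0, "z": 3.2, "ax": 0, "ay": 0, "az": 0}
    - {"x": 1.6, "y": 0, "z": 2.5, "ax": 0, "ay": 0, "az": 0}
    - {"x": 1, "y": 0, "z": 1.7, "ax": 0, "ay": 0, "az": 0}
    - {"x": 0, "y": 0, "z": 0, "ax": 0, "ay": 0, "az": 0}

```text
time: 17.4
tcp_pos: [0.5473, -0.0863, 0.0433]
tcp_rot: [1.918, 1.893, -0.551]
force: [0.1, 0.5, -1.3]
opening: 0.406
gripper_force: 59.8
```

servo_tool:
  moves:
    - {"x": 0.5, "y": 0, "z": 0.9, "ax": 0, "ay": 0, "az": 0}
    - {"x": 0, "y": 0, "z": 0, "ax": 0, "ay": 0, "az": 0}

```text
time: 17.6
tcp_pos: [0.5475, -0.0863, 0.0427]
tcp_rot: [1.918, 1.893, -0.551]
force: [-0.4, 0.6, -0.3]
opening: 0.403
gripper_force: 59.8
```

servo_tool:
  moves:
    - {"x": 0.4, "y": 0, "z": 0.6, "ax": 0, "ay": 0, "az": 0}
    - {"x": 0, "y": 0, "z": 0, "ax": 0, "ay": 0, "az": 0}

```text
time: 17.8
tcp_pos: [0.5477, -0.0863, 0.0423]
tcp_rot: [1.918, 1.892, -0.551]
force: [-1.1, -0.2, 2.1]
opening: 0.4
gripper_force: 60.2
```

servo_tool:
  moves:
    - {"x": 0.4, "y": 0, "z": 0.6, "ax": 0, "ay": 0, "az": 0}
    - {"x": 0, "y": 0, "z": 0, "ax": 0, "ay": 0, "az": 0}

```text
time: 18.0
tcp_pos: [0.5477, -0.0864, 0.0423]
tcp_rot: [1.917, 1.892, -0.551]
force: [-2.4, 1.7, 7.3]
opening: 0.403
gripper_force: 60.8
```

servo_tool:
  moves:
    - {"x": 0, "y": 0, "z": 0, "ax": 0, "ay": 0, "az": 0}
    - {"x": 0, "y": 0, "z": 0, "ax": 0, "ay": 0, "az": 0}
    - {"x": 0, "y": 0, "z": 0, "ax": 0, "ay": 0, "az": 0}
    - {"x": 0, "y": 0, "z": 0, "ax": 0, "ay": 0, "az": 0}
    - {"x": 0, "y": 0, "z": 0, "ax": 0, "ay": 0, "az": 0}
    - {"x": 0, "y": 0, "z": 0, "ax": 0, "ay": 0, "az": 0}
    - {"x": -5, "y": 0, "z": -20, "ax": 0, "ay": 0, "az": 0}
    - {"x": -10, "y": 0, "z": -25, "ax": 0, "ay": 0, "az": 0}
    - {"x": -15, "y": 0, "z": -25, "ax": 0, "ay": 0, "az": 0}
    - {"x": -15, "y": 0, "z": -25, "ax": 0, "ay": 0, "az": 0}
    - {"x": 0, "y": 0, "z": 0, "ax": 0, "ay": 0, "az": 0}
  gripper: -0.5

```text
time: 19.1
tcp_pos: [0.5492, -0.0737, 0.1499]
tcp_rot: [1.918, 1.889, -0.544]
force: [0.2, -0.3, 0.6]
opening: 0.751
gripper_force: 0.0
```

```bash
python3 - <<'E'
from h import *
c=snap('top','top8');c2=snap('side','side8')
s,p,R=cur(); print(s['time'],p,s['opening'],s['force'])
a=cv2.resize(c['image'],None,fx=400/512,fy=400/512,interpolation=cv2.INTER_AREA) if 0 else cv2.resize(c['image'][90:215,200:330],None,fx=3.07,fy=3.07,interpolation=cv2.INTER_CUBIC)
b=cv2.resize(c2['image'][80:270,220:350],None,fx=3.07,fy=3.07,interpolation=cv2.INTER_CUBIC)
a=np.vstack([a,np.zeros((b.shape[0]-a.shape[0],a.shape[1],3),np.uint8)])
save('fin',np.hstack([a,b]))
E
```

```text
19.2 [ 0.54797395 -0.07384909  0.1460683 ] 0.7532680186131286 [-0.27036991 -0.32914882  0.21779201]
```

View pics/fin.png

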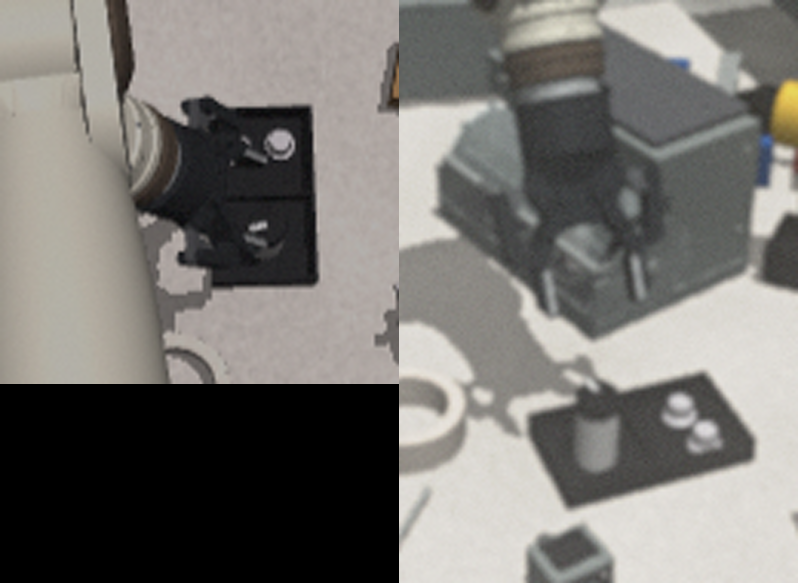

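The tube stands upright in the empty bay: side view (597,430), cap at top crop (265,238). The gripper is clear of everything, the knobs at (680,408) and (705,435) are in place, and the flap is shut.

```bash
python3 -c "
from bench import *
print(job_done())"
```

```text
the job is handed in; nothing more can be done
None
```

The job is handed in: the wide tube was taken from behind the held flap, stood about 1.5 s on the scanner rest facing the window, and now stands upright in the tray's empty bay with the flap shut and the slim tube left in its lane; no verdict was returned.

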